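# Unscrew the yellow fill cap of a test-frame gear unit

## Robot

A 6-joint arm with a two-finger parallel gripper is mounted at the origin on the work surface. World frame = base frame: x ahead of the robot, y to its left, z up, the work surface at z = 0. Lengths are in m, angles in rad, forces in N, time in s.
With the tool pointing down it reaches from about 0.225 to 0.875 m from the base axis. Payload 3.4 kg.
Tool frame: the origin (TCP) lies at the very end of the fingers, on their centre line; the grasp point (between the pads) lies 19 mm behind it (manip.grasp_offset is the distance from the TCP to the grasp point, in m); x points along the fingers, y is the direction in which the jaws open and shut, and the axes are right-handed (so a half turn about x gives the same grasp; the last joint's range is limited). The gripper opens to 85 mm and grips with 20 to 120 N. Pads are 22 mm wide; open, the fingers measure 114 mm over their backs; the gripper's body (76 mm by 85 mm) begins 54 mm behind the grasp point. The pads swing forward as they close: fully open they stand 13 mm farther back than shut.
Start: joints at [-1.441, 0.276, 1.505, -0, 1.361, -0.121], TCP at [0.143, -0.557, 0.191] pointing down, gripper open.
Joint ranges: [-2.89, 2.89], [-0.75, 2.08], [0.22, 2.7], [-1.18, 4.32], [0.11, 2.71], [-2.7, 2.7]. Speed limits (rad/s): [2.57, 2.57, 3.14, 3.14, 3.14, 3.14].

## Interface

Orientations are given as a unit quaternion [w, x, y, z].
In Python, from rig import manip gives the robot as it stands.
- The arm moves only by the tool step_arm, never from a script. Its argument "increments" is a list of rows, each an object with "grip": the opening, from 0 (shut) to 1 (fully open); "delta_pos": the shift along the world's x, y, z in m, a list of three; "twist": the turn about the world's z in degrees. A call has 1 to 10 rows; each row shifts and turns the commanded pose from where the row before left it; what a row does not reach is not made up. A row lasts 1/12 s, in which the tool goes at most 41.7 mm and 7.16 degrees, less where a joint would pass 70% of its speed; a pose out of reach is approached as far as the arm can. A call with a gripper value outside its range is refused whole. The fingers move at their own pace and stop on an object; "force" is the grip in N (left out, the last holds). Time passes only in rows, so rows that do not move let the fingers close. It gives the time, the measured TCP pose, the force and the opening at its end, in the units of the state.
- manip.get_state(): the state, without advancing time (a new reading comes with each control period).
- manip.get_image(name): name is "scene" or "top"; returns a dict with "img" (384x512x3 uint8, red, green, blue), "fx", "fy", "cx", "cy" (pixels), "rvec" (rotation vector, rad) and "tvec" (3), from world to camera coordinates, as OpenCV has them. Camera axes: x right, y down, z forward; pixel columns grow to the right and rows downward; lengths in m; the calibration is good to about 2 mm. A picture is of the moment at which its call begins. There is no depth.
- manip.sign_off(): hands the job in, once; it reports no verdict.
The state is a dict: "clock": time; "qpos": joint angles; "qd": joint speeds; "effort": joint torques, N m; "position": TCP position; "ee_rot": TCP orientation; "contact_force": force on the tool from outside, world axes, zero at the start; "moment": the same for the moment, N m; "width": finger opening in m.
Only numpy, scipy, OpenCV 4.12 (cv2) and the standard library are available. Lean on these libraries where they do the work, as an engineer would, in place of code of your own. Each camera call takes 0.05 s, during which the arm holds its last target. There are 200 camera calls.

## Task

Unscrew the yellow fill cap from its gear unit (anticlockwise seen from above, about a quarter turn), lift it out, and stand it upright, stem down, on the floor of the blue parts tray; set it down, do not drop it. Leave the black cap on the other gear unit untouched.

Things in the scene. Friction and masses are not known exactly. Their poses are not given: they have to be found in the camera images.
- yellow_cap: Yellow screw cap, 80 g, in the gear unit's neck. Origin: centre of the stem's underside, z up. Stem 26 mm across, 14 tall (37 across its two lugs), hidden at the start; flange 56 across, its top at 22 mm above the origin; upright wing grip above it 50 long (cap's x), 14 thick (y), top at 56 mm; grip it at 46. A half turn looks the same. Turns freely; anticlockwise opens.
- gear_unit: Fixed grey gear unit under the yellow cap, 150 x 120 mm, top at 80, motor (top at 84) to 186 along +x. Origin: centre of its underside. Neck on its z axis, 52 across, rim at 100. The cap's x starts 0-10 deg anticlockwise of the unit's x. The thread holds it down (3 mm play) to about 55 deg, it lifts out from there to the stop at about 130; turn it 80. Raise it 16 mm to clear the rim.
- black_cap: The same cap in black, on an identical gear unit elsewhere on the table; same origin and axes. To be left alone.
- parts_tray: Fixed, empty blue open tray, 200 mm (x) x 180 mm (y) outside, walls 4 mm thick and 28 mm high. Origin at the centre of its underside; its inner floor is 4 mm above the origin.
There are look-alikes about, which are no part of the job. There is more than one size of the yellow_cap; the job needs the middle-sized.

How it is judged:
By the outcome, as a careful person would: the job done as asked, in the order asked, and still so for the second after the job is handed in, with the robot touching nothing.
It also fails if it takes over 42 s, if anything falls off the work surface, if the arm or the gripper's body presses on something with over 40 N, if the wrist force passes 120 N, or if a joint passes its speed limit or range.

## Working session

There is one attempt and no reset: what is moved stays moved. The work goes in short steps, Python scripts to look and compute and a tool call to move; the robot and the scene stay as the last step left them, time stands still between calls to the robot, and variables do not carry over. Pictures are saved under pics/ and viewed, about 8 in all and at most 12, crops included, and the job is handed in when it is done.

Besides the shell and the picture viewer there is one more tool, called by a JSON object that holds its "method" and its "body", one argument or row to a line. step_arm: Moves the arm, as the interface text tells. Its arguments: {"type":"object","properties":{"increments":{"type":"array"},"force":{"type":"number"}},"required":["increments"]}

```bash
mkdir -p pics; cat > h.py <<'E'
import numpy as np, cv2
from rig import manip
def snap(n):
    out={}
    for c in ("scene","top"):
        d=manip.get_image(c); out[c]=d
        cv2.imwrite(f"pics/{n}_{c}.png",cv2.cvtColor(d["img"],cv2.COLOR_RGB2BGR))
        np.savez(f"{n}_{c}.npz",**d)
    return out
def ray(d,u,v,z):
    R=cv2.Rodrigues(np.array(d["rvec"],float))[0]; t=np.array(d["tvec"],float).ravel()
    c=-R.T@t; r=R.T@np.array([(u-d["cx"])/d["fx"],(v-d["cy"])/d["fy"],1.0])
    return c+r*(z-c[2])/r[2]
def proj(d,P):
    R=cv2.Rodrigues(np.array(d["rvec"],float))[0]; t=np.array(d["tvec"],float).ravel()
    p=R@np.array(P,float)+t
    return d["fx"]*p[0]/p[2]+d["cx"],d["fy"]*p[1]/p[2]+d["cy"]
E
python3 - <<'E'
from h import *
o=snap("a")
for c in o:
    R=cv2.Rodrigues(np.array(o[c]["rvec"],float))[0]; print(c,o[c]["fx"],-R.T@np.ravel(o[c]["tvec"]))
    cv2.imwrite(f"pics/a_{c}.png",cv2.resize(cv2.imread(f"pics/a_{c}.png"),(800,600),interpolation=cv2.INTER_CUBIC))
print(manip.get_state(), manip.grasp_offset)
E
```

```text
scene 349.5892077016122 [1.07767501 0.25562927 0.73930699]
top 416.8540695576366 [0.40874151 0.04978351 1.08622005]
{'clock': 0.1, 'qpos': array([-1.44100686e+00,  2.76561769e-01,  1.50599574e+00, -2.92350100e-05,
        1.36070658e+00, -1.21036368e-01]), 'qd': array([-0.00128507, -0.00234176, -0.00323711,  0.00080582, -0.00130891,
       -0.00099494]), 'effort': array([ 1.26112041e-03, -4.17700303e+01, -2.46406031e+01, -1.68323336e-04,
        5.81171174e-03, -1.29277828e-05]), 'position': array([ 0.14261118, -0.55648487,  0.19051345]), 'ee_rot': array([-0.08785926, -0.70154003, -0.08904105,  0.70156541]), 'contact_force': array([0.01708057, 0.2991733 , 0.17787246]), 'moment': array([-0.02571496, -0.04768431,  0.00805508]), 'width': 0.08555517555510943} 0.0187
```

View pics/a_top.png

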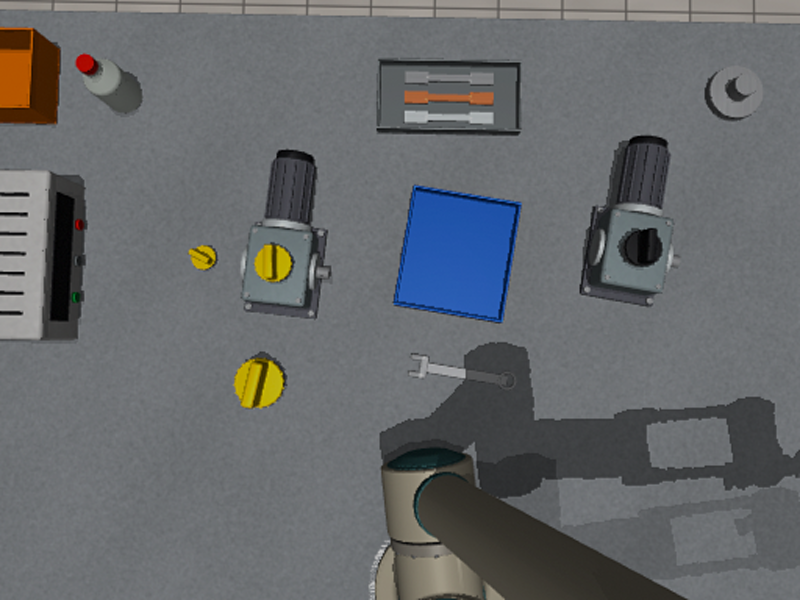

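View pics/a_scene.png

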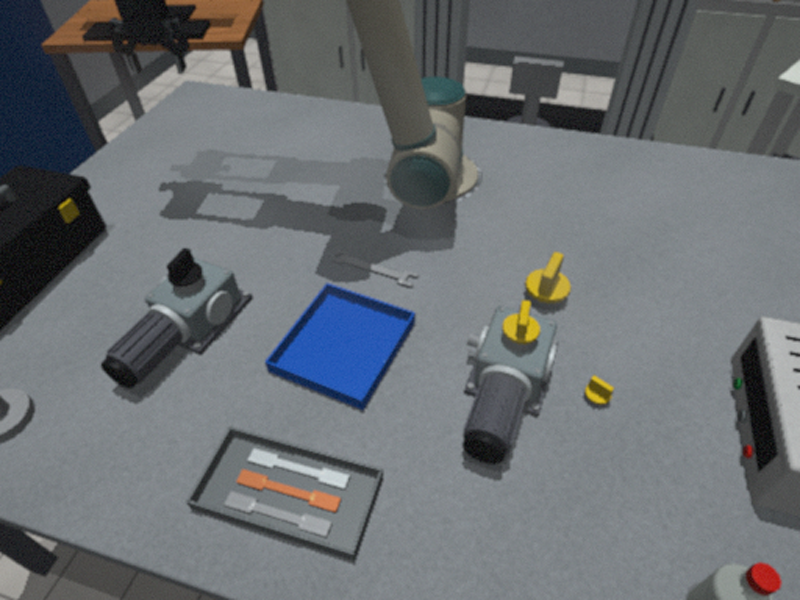

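The top view shows the middle-sized yellow cap on its unit at (272,262)/1.5625, with the motor pointing up (+x). The loose big and small caps are at (260,383) and (203,257), the blue tray at (458,254) and the black cap at (641,247). The scene view agrees.

```bash
cat > fit.py <<'E'
from h import *
from scipy.optimize import minimize
def ymask(d):
    h=cv2.cvtColor(d["img"],cv2.COLOR_RGB2HSV); return cv2.inRange(h,(20,120,60),(35,255,255))
a=np.linspace(0,2*np.pi,40)
def parts(x,y,yaw,z):
    c,s=np.cos(yaw),np.sin(yaw)
    fl=[(x+.028*np.cos(t),y+.028*np.sin(t),z+h) for t in a for h in (.014,.022)]
    w=[(x+c*i*.025-s*j*.007,y+s*i*.025+c*j*.007,z+h) for i in(-1,1) for j in(-1,1) for h in(.022,.056)]
    return fl,w
def render(d,p,z,S=4):
    m=np.zeros((384*S,512*S),np.uint8)
    for P in parts(*p,z):
        q=np.array([proj(d,v) for v in P]); cv2.fillConvexPoly(m,cv2.convexHull(np.round((q+.5)*S-.5).astype(np.int32)),255)
    return cv2.resize(m,(512,384),interpolation=cv2.INTER_AREA)/255.
def fit(ds,p0,z):
    ms=[]
    for d in ds:
        u,v=proj(d,(p0[0],p0[1],z+.03)); m=ymask(d)
        n,l=cv2.connectedComponents(m); sub=l[int(v)-4:int(v)+5,int(u)-4:int(u)+5]; k=np.bincount(sub[sub>0]).argmax(); ms.append((l==k)*1.)
    f=lambda p:sum(np.abs(render(d,(p[0],p[1],p[2]),z)-m).sum() for d,m in zip(ds,ms))
    best=min((minimize(f,(p0[0],p0[1],y0),method="Nelder-Mead",options=dict(initial_simplex=[(p0[0]+i*.006,p0[1]+j*.006,y0+k*.2) for i,j,k in((0,0,0),(1,0,0),(0,1,0),(0,0,1))],xatol=1e-4,fatol=.05)) for y0 in p0[2]),key=lambda r:r.fun)
    return best.x,best.fun,[m.sum() for m in ms]
E
cat > go.py <<'E'
from fit import *
D={c:dict(np.load(f"a_{c}.npz")) for c in("scene","top")}
t,s=D["top"],D["scene"]
p0=ray(t,272/1.5625,262/1.5625,.12); print("init",p0)
for ds in ([t,s],[t],[s]):
    x,f,n=fit(ds,(p0[0],p0[1],np.radians([-20,0,20])),.086); print(x[:2],np.degrees(x[2]),f,n)
    if len(ds)==2: X=x
# tray
h=cv2.cvtColor(t["img"],cv2.COLOR_RGB2HSV); m=cv2.inRange(h,(105,150,50),(125,255,255))
c=max(cv2.findContours(m,0,2)[0],key=cv2.contourArea)
q=np.array([ray(t,u,v,.028)[:2] for u,v in c[:,0]],np.float32); r=cv2.minAreaRect(q); print("tray",r); print(cv2.boxPoints(r))
# black cap
print("black",ray(t,641/1.5625,247/1.5625,.12))
for nm,d in D.items():
    im=cv2.cvtColor(d["img"],cv2.COLOR_RGB2BGR); u,v=map(int,proj(d,(X[0],X[1],.1))); K=8
    u0,v0=u-36,v-45; cr=cv2.resize(im[v0:v0+75,u0:u0+72],None,fx=K,fy=K,interpolation=cv2.INTER_CUBIC)[:600]
    for P in parts(*X,.086):
        g=np.array([proj(d,p) for p in P]); g=((g+.5-[u0,v0])*K).astype(np.int32); cv2.polylines(cr,[cv2.convexHull(g)],True,(255,0,255),1)
    cv2.imwrite(f"pics/c_{nm}.png",cr[:, :400] if 0 else cv2.resize(cr,(400,416)))
cv2.imwrite("pics/c.png",np.hstack([cv2.imread("pics/c_top.png"),cv2.imread("pics/c_scene.png")]))
E
python3 go.py
```

```text
init [0.51230567 0.26201041 0.12      ]
[0.51254953 0.26542396] -3.7829750472281116 105.8 [np.float64(438.0), np.float64(412.0)]
[0.51251628 0.26426637] -1.9810375587455182 42.85490196078432 [np.float64(438.0)]
[0.51207362 0.26734805] -0.6805515659666365 43.40392156862745 [np.float64(412.0)]
tray ((0.5432006120681763, -0.019650593400001526), (0.17921733856201172, 0.1992853879928589), 81.58160400390625)
[[ 0.43151274 -0.09370601]
 [ 0.62865096 -0.12288152]
 [ 0.6548885   0.05440482]
 [ 0.45775026  0.08358033]]
black [ 0.54530083 -0.28769614  0.12      ]
```

View pics/c.png

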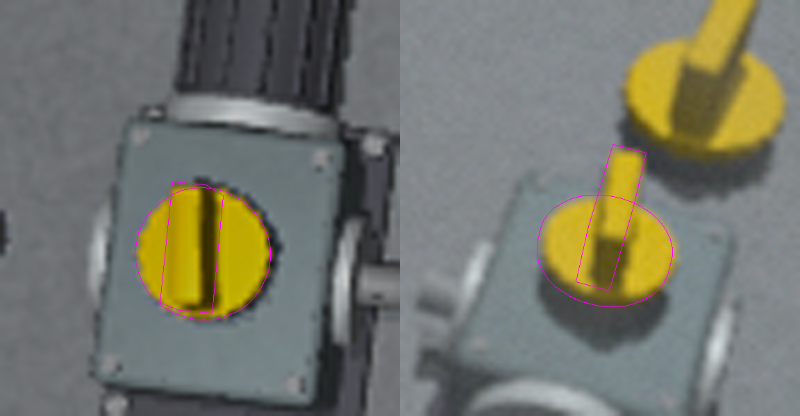

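```bash
python3 - <<'E'
import fit
from fit import *
D={c:dict(np.load(f"a_{c}.npz")) for c in("scene","top")}; t,s=D["top"],D["scene"]
fit.ymask=lambda d: cv2.inRange(cv2.cvtColor(d["img"],cv2.COLOR_RGB2HSV),(18,110,15),(36,255,255))
for ds in ([t,s],[t],[s]):
    x,f,n=fit.fit(ds,(.5125,.2645,np.radians([-15,-4,6])),.086); print(x[:2],np.degrees(x[2]),f,n)
# wing top face direct, crop px (top): K=8*(400/576)
u,v=map(int,proj(t,(.51255,.26542,.1))); k=8*400/576
P=lambda a,b,z:ray(t,u-36+a/k-.5,v-45+b/k-.5,z)
def ang(p,q): d=p-q; return np.degrees(np.arctan2(d[1],d[0]))
print("unit corners",*[P(a,b,.08)[:2].round(4) for a,b in((130,120),(345,140),(310,403),(95,380))])
print("unit ang",ang(P(130,120,.08),P(95,380,.08)),ang(P(345,140,.08),P(310,403,.08)))
print("unit centre",np.mean([P(a,b,.08) for a,b in((130,120),(345,140),(310,403),(95,380))],0))
print("wing",ang(P(203,185,.142),P(203,300,.142)),P(184,243,.142))
# enlarged wing crop
im=cv2.cvtColor(t["img"],cv2.COLOR_RGB2BGR)[v-20:v+20,u-20:u+20]; cv2.imwrite("pics/w.png",cv2.resize(im,(600,600),interpolation=cv2.INTER_NEAREST)); print(u-20,v-20)
E
```

```text
Traceback (most recent call last):
AttributeError: 'function' object has no attribute 'fit'
```

```bash
sed -i 's/(20,120,60),(35,255,255)/(18,110,15),(36,255,255)/' fit.py; python3 - <<'E'
from fit import *
D={c:dict(np.load(f"a_{c}.npz")) for c in("scene","top")}; t,s=D["top"],D["scene"]
for ds in ([t,s],[t],[s]):
    x,f,n=fit(ds,(.5125,.2645,np.radians([-15,-4,6])),.086); print(x[:2],np.degrees(x[2]),f,n)
u,v=map(int,proj(t,(.51255,.26542,.1))); k=8*400/576
P=lambda a,b,z:ray(t,u-36+a/k-.5,v-45+b/k-.5,z)
def ang(p,q): d=p-q; return np.degrees(np.arctan2(d[1],d[0]))
C=((130,120),(345,140),(310,403),(95,380))
print("unit corners",*[P(a,b,.08)[:2].round(4) for a,b in C])
print("unit ang",ang(P(130,120,.08),P(95,380,.08)),ang(P(345,140,.08),P(310,403,.08)))
print("unit centre",np.mean([P(a,b,.08) for a,b in C],0))
print("wing",ang(P(203,185,.142),P(203,300,.142)),P(184,243,.142))
im=cv2.cvtColor(t["img"],cv2.COLOR_RGB2BGR)[v-20:v+20,u-20:u+20]; cv2.imwrite("pics/w.png",cv2.resize(im,(600,600),interpolation=cv2.INTER_NEAREST)); print(u-20,v-20)
E
```

```text
[0.51240365 0.26540824] -4.876356782115552 81.68627450980392 [np.float64(459.0), np.float64(420.0)]
[0.51262427 0.26449834] -3.213616707335929 23.549019607843135 [np.float64(459.0)]
[0.51208561 0.26728226] 0.06189433611447215 36.96862745098039 [np.float64(420.0)]
unit corners [0.5736 0.3047] [0.5666 0.2102] [0.4511 0.2222] [0.4593 0.3162]
unit ang -5.716581602856377 -5.929429949502072
unit centre [0.51264278 0.26333222 0.08      ]
wing 1.805343505778506 [0.5130902  0.26516401 0.142     ]
154 148
```

View pics/w.png

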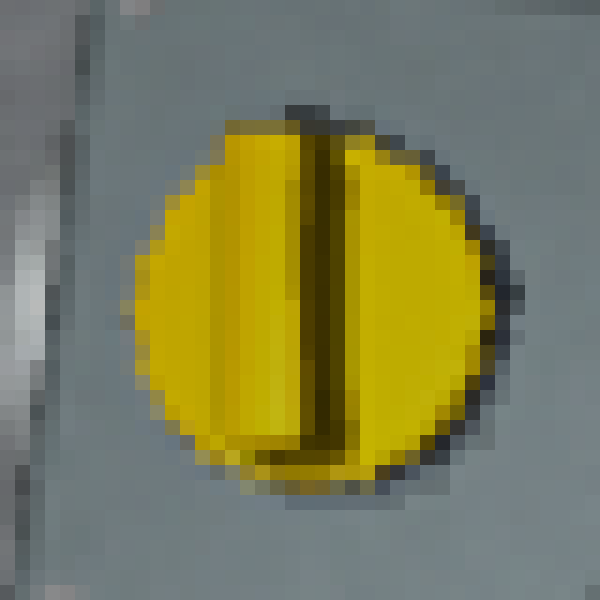

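The wing's top face runs from column 215 to 300 of the crop, nearly vertical. That puts the cap at about (0.5125, 0.265) with yaw about +1°, and the unit's yaw is about −5.8°, so the two agree. I'm moving in with the jaws along world y. The joint 6 branch at −89° leaves room for the +80° turn.

{"method": "step_arm", "body": {
  "increments": [
    {"grip": 1,"delta_pos": [0.016,0.0357,0],"twist": -0.6},
    {"grip": 1,"delta_pos": [0.016,0.0357,0],"twist": -0.6},
    {"grip": 1,"delta_pos": [0.016,0.0357,0],"twist": -0.6},
    {"grip": 1,"delta_pos": [0.016,0.0357,0],"twist": -0.6},
    {"grip": 1,"delta_pos": [0.016,0.0357,0],"twist": -0.6},
    {"grip": 1,"delta_pos": [0.016,0.0357,0],"twist": -0.6},
    {"grip": 1,"delta_pos": [0.016,0.0357,0],"twist": -0.6},
    {"grip": 1,"delta_pos": [0.016,0.0357,0],"twist": -0.6},
    {"grip": 1,"delta_pos": [0.016,0.0357,0],"twist": -0.6},
    {"grip": 1,"delta_pos": [0.016,0.0357,0],"twist": -0.6}
  ],
  "force": 30
}}

```text
clock: 0.93
position: [0.3027, -0.1981, 0.1912]
ee_rot: [0.051, 0.705, 0.051, -0.705]
contact_force: [1.4, -0.2, 0.1]
width: 0.0851
```

{"method": "step_arm", "body": {
  "increments": [
    {"grip": 1,"delta_pos": [0.016,0.0357,0],"twist": -0.6},
    {"grip": 1,"delta_pos": [0.016,0.0357,0],"twist": -0.6},
    {"grip": 1,"delta_pos": [0.016,0.0357,0],"twist": -0.6},
    {"grip": 1,"delta_pos": [0.016,0.0357,0],"twist": -0.6},
    {"grip": 1,"delta_pos": [0.016,0.0357,0],"twist": -0.6},
    {"grip": 1,"delta_pos": [0.016,0.0357,0],"twist": -0.6},
    {"grip": 1,"delta_pos": [0.016,0.0357,0],"twist": -0.6},
    {"grip": 1,"delta_pos": [0.016,0.0357,0],"twist": -0.6},
    {"grip": 1,"delta_pos": [0.016,0.0357,0],"twist": -0.6},
    {"grip": 1,"delta_pos": [0.016,0.0357,0],"twist": -0.6}
  ]
}}

```text
clock: 1.77
position: [0.4627, 0.159, 0.191]
ee_rot: [-0.015, -0.707, -0.015, 0.707]
contact_force: [0.9, -1.1, 1.2]
width: 0.0853
```

{"method": "step_arm", "body": {
  "increments": [
    {"grip": 1,"delta_pos": [0.016,0.0357,0],"twist": -0.6},
    {"grip": 1,"delta_pos": [0.016,0.0357,0],"twist": -0.6},
    {"grip": 1,"delta_pos": [0.016,0.0357,0],"twist": -0.6},
    {"grip": 1,"delta_pos": [0,0,0],"twist": 0},
    {"grip": 1,"delta_pos": [0,0,0],"twist": 0}
  ]
}}

```text
clock: 2.18
position: [0.5107, 0.2655, 0.1901]
ee_rot: [-0.005, -0.706, -0.004, 0.708]
contact_force: [0.4, -0.5, -0.0]
width: 0.0852
```

```bash
cat >> h.py <<'E'
def st():
    from scipy.spatial.transform import Rotation as Ro
    s=manip.get_state(); q=s["ee_rot"]; R=Ro.from_quat([q[1],q[2],q[3],q[0]]).as_matrix()
    print("t",round(s["clock"],2),"p",s["position"].round(4),"yawy",np.degrees(np.arctan2(R[1,1],R[0,1])).round(2),"down",R[:,0].round(3),"F",s["contact_force"].round(2),"M",s["moment"].round(2),"w",round(s["width"],4),"q6",s["qpos"][5].round(2))
    return s
E
python3 -c "
from h import *
st();o=snap('b');a=[];
for c in ('top','scene'):
    d=o[c];u,v=map(int,proj(d,(.5125,.265,.13)));a.append(cv2.resize(cv2.imread(f'pics/b_{c}.png')[v-50:v+50,u-50:u+50],(400,400),interpolation=cv2.INTER_CUBIC))
cv2.imwrite('pics/b.png',np.hstack(a))"
```

```text
t 2.18 p [0.5107 0.2655 0.1901] yawy -89.26 down [-0.002 -0.001 -1.   ] F [ 0.44 -0.5  -0.01] M [-0.03  0.02 -0.01] w 0.0852 q6 1.92
```

View pics/b.png

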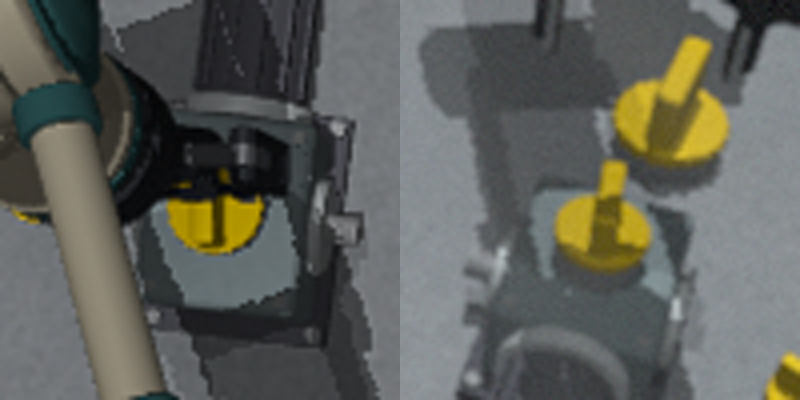

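The jaws straddle the wing in both views, with the fingers clear of it. I'm descending.

{"method": "step_arm", "body": {
  "increments": [
    {"grip": 1,"delta_pos": [0.0018,0,-0.02],"twist": 0},
    {"grip": 1,"delta_pos": [0,0,-0.02],"twist": 0},
    {"grip": 1,"delta_pos": [0,0,-0.02],"twist": 0},
    {"grip": 1,"delta_pos": [0,0,-0.01],"twist": 0},
    {"grip": 1,"delta_pos": [0,0,-0.006],"twist": 0},
    {"grip": 1,"delta_pos": [0,0,0],"twist": 0}
  ],
  "force": 30
}}

```text
clock: 2.78
position: [0.5116, 0.2628, 0.1146]
ee_rot: [-0.003, -0.706, -0.003, 0.708]
contact_force: [-0.3, -1.1, 0.5]
width: 0.0856
```

{"method": "step_arm", "body": {
  "increments": [
    {"grip": 0,"delta_pos": [0,0,0],"twist": 0},
    {"grip": 0,"delta_pos": [0,0,0],"twist": 0},
    {"grip": 0,"delta_pos": [0,0,0],"twist": 0},
    {"grip": 0,"delta_pos": [0,0,0],"twist": 0},
    {"grip": 0,"delta_pos": [0,0,0],"twist": 0},
    {"grip": 0,"delta_pos": [0,0,0],"twist": 0},
    {"grip": 0,"delta_pos": [0,0,0],"twist": 0},
    {"grip": 0,"delta_pos": [0,0,0],"twist": 0}
  ],
  "force": 30
}}

```text
clock: 3.45
position: [0.5125, 0.2641, 0.1153]
ee_rot: [0.004, 0.707, 0.004, -0.707]
contact_force: [-0.1, -0.2, -0.3]
width: -0.0001
```

```bash
python3 -c "
from h import *
st()"
```

```text
t 3.45 p [0.5125 0.2641 0.1153] yawy -89.42 down [ 0. -0. -1.] F [-0.09 -0.19 -0.29] M [0.   0.03 0.01] w -0.0001 q6 1.92
```

The jaws shut on nothing (width 0), so I'm looking.

```bash
python3 -c "
from h import *
o=snap('d');a=[];
for c in ('top','scene'):
    d=o[c];u,v=map(int,proj(d,(.5125,.265,.13)));print(c,u,v,proj(d,(.5125,.2641,.1153)));a.append(cv2.resize(cv2.imread(f'pics/d_{c}.png')[v-35:v+35,u-35:u+35],(400,400),interpolation=cv2.INTER_CUBIC))
cv2.imwrite('pics/d.png',np.hstack(a))"
```

```text
top 171 167 (np.float64(173.6246653357924), np.float64(167.80293038973852))
scene 333 202 (np.float64(332.3723018825564), np.float64(206.2809292437649))
```

View pics/d.png

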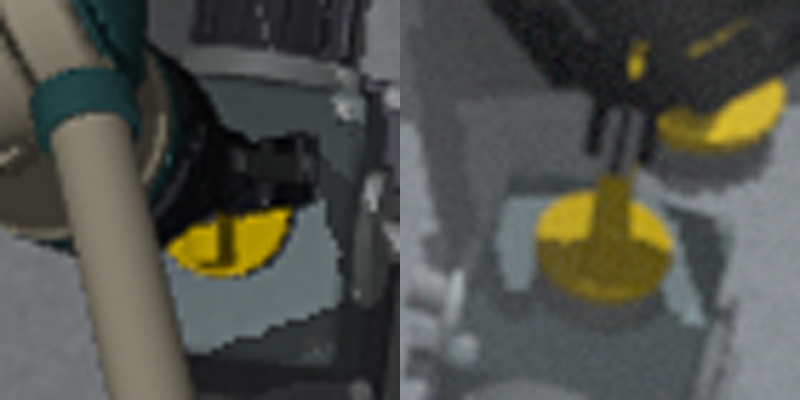

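```bash
python3 -c "
from h import *
a=[]
for n,p in (('b',(.5107,.2655,.1901)),('d',(.5125,.2641,.1153))):
    d=dict(np.load(f'{n}_scene.npz'));im=cv2.cvtColor(d['img'],cv2.COLOR_RGB2BGR)
    u0,v0=290,130;K=8
    if n=='b':v0=120
    cr=cv2.resize(im[v0:v0+100,u0-15:u0+85-35],None,fx=6,fy=6,interpolation=cv2.INTER_CUBIC);cr=cv2.convertScaleAbs(cr,alpha=1.6,beta=25)
    for q,col in ((p,(0,0,255)),((p[0],p[1],p[2]+.0187),(0,255,0)),((p[0],p[1],p[2]+.05),(255,255,0)),((.5125,.265,.142),(255,0,255))):
        u,v=proj(d,q);cv2.circle(cr,(int((u-u0+15.5)*6),int((v-v0+.5)*6)),4,col,-1)
    a.append(cr[:, :399])
cv2.imwrite('pics/e.png',np.hstack(a))"
```

```text
(no output)
```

View pics/e.png

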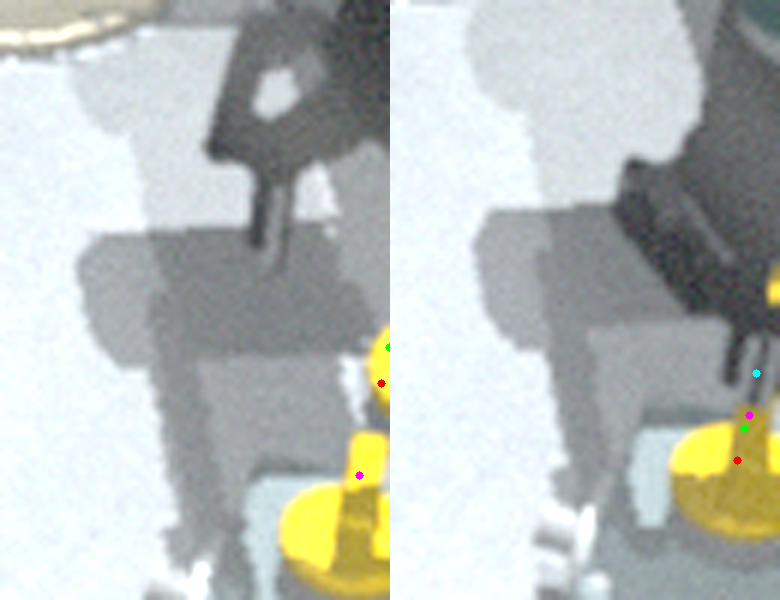

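```bash
python3 -c "
from h import *
d=dict(np.load('b_scene.npz'))
print('seen open left tip 322.8 165.3')
for z in (.19,.2,.21,.22,.23): print(z,[np.round(proj(d,(x,.2655-.045,z)),1) for x in (.50,.5107,.52)])
print('seen shut tips ~',275+(750-390)/6-.5,130+405/6-.5)
for z in (.115,.13,.14,.15): print(z,[np.round(proj(d,(x,.2641,z)),1) for x in (.5015,.5125,.5235)])
for x in (.4875,.5375):
  for y in (.258,.272): print('wing top',x,y,np.round(proj(d,(x,y,.142)),1))
"
```

```text
seen open left tip 322.8 165.3
0.19 [array([318.4, 176.4]), array([317.6, 179.6]), array([316.9, 182.5])]
0.2 [array([319. , 173.1]), array([318.1, 176.4]), array([317.4, 179.2])]
0.21 [array([319.5, 169.8]), array([318.7, 173.1]), array([317.9, 175.9])]
0.22 [array([320. , 166.5]), array([319.2, 169.7]), array([318.5, 172.6])]
0.23 [array([320.6, 163.1]), array([319.7, 166.3]), array([319. , 169.2])]
seen shut tips ~ 334.5 197.0
0.115 [array([333., 203.]), array([332.4, 206.4]), array([331.7, 209.8])]
0.13 [array([333.9, 198.7]), array([333.3, 202.1]), array([332.6, 205.6])]
0.14 [array([334.6, 195.8]), array([333.9, 199.2]), array([333.2, 202.7])]
0.15 [array([335.2, 192.9]), array([334.6, 196.3]), array([333.9, 199.7])]
wing top 0.4875 0.258 [332.9 190.5]
wing top 0.4875 0.272 [338.9 191.7]
wing top 0.5375 0.258 [329.8 206. ]
wing top 0.5375 0.272 [336.  207.3]
```

The jaws are centred laterally, but both pictures put the finger ends about 30 mm above the reported TCP, so they shut above the wing (top at z = 0.142). I'll open and lower step by step, watching the force.

{"method": "step_arm", "body": {
  "increments": [
    {"grip": 0.6,"delta_pos": [0,0.001,0],"twist": 0},
    {"grip": 0.6,"delta_pos": [0,0,0],"twist": 0},
    {"grip": 0.6,"delta_pos": [0,0,0],"twist": 0},
    {"grip": 0.6,"delta_pos": [0,0,0],"twist": 0},
    {"grip": 0.6,"delta_pos": [0,0,0],"twist": 0},
    {"grip": 0.6,"delta_pos": [0,0,-0.004],"twist": 0},
    {"grip": 0.6,"delta_pos": [0,0,-0.004],"twist": 0},
    {"grip": 0.6,"delta_pos": [0,0,0],"twist": 0}
  ]
}}

```text
clock: 4.22
position: [0.5117, 0.2647, 0.1062]
ee_rot: [-0.004, -0.706, -0.003, 0.708]
contact_force: [-0.2, 0.2, -0.6]
width: 0.0511
```

{"method": "step_arm", "body": {
  "increments": [
    {"grip": 0.6,"delta_pos": [0,0,-0.004],"twist": 0},
    {"grip": 0.6,"delta_pos": [0,0,-0.004],"twist": 0},
    {"grip": 0.6,"delta_pos": [0,0,0],"twist": 0}
  ]
}}

```text
clock: 4.47
position: [0.5118, 0.2648, 0.0982]
ee_rot: [-0.004, -0.706, -0.003, 0.708]
contact_force: [0.8, -0.3, -1.3]
width: 0.0517
```

{"method": "step_arm", "body": {
  "increments": [
    {"grip": 0.6,"delta_pos": [0,0,-0.004],"twist": 0},
    {"grip": 0.6,"delta_pos": [0,0,-0.004],"twist": 0},
    {"grip": 0.6,"delta_pos": [0,0,0],"twist": 0}
  ]
}}

```text
clock: 4.72
position: [0.5119, 0.2648, 0.0904]
ee_rot: [-0.004, -0.707, -0.003, 0.708]
contact_force: [-1.1, 0.5, -0.1]
width: 0.0511
```

```bash
python3 -c "
from h import *
s=st();o=snap('f');d=o['scene'];im=cv2.imread('pics/f_scene.png')
u0,v0=290,130;cr=cv2.convertScaleAbs(cv2.resize(im[v0:v0+100,u0:u0+100],None,fx=6,fy=6,interpolation=cv2.INTER_CUBIC),alpha=1.6,beta=25)
p=s['position']
for z in (0,.03,.06): 
    u,v=proj(d,p+[0,0,z]);cv2.circle(cr,(int((u-u0+.5)*6),int((v-v0+.5)*6)),3,(0,0,255),-1)
cv2.imwrite('pics/f.png',cr)"
```

```text
t 4.72 p [0.5119 0.2648 0.0904] yawy -89.43 down [-0.002 -0.001 -1.   ] F [-1.07  0.48 -0.05] M [-0.03  0.01 -0.05] w 0.0511 q6 1.92
```

View pics/f.png

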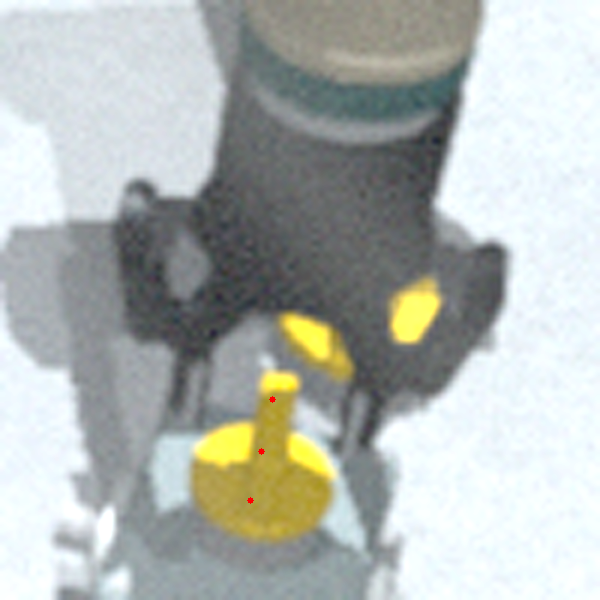

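The fingers now straddle the wing evenly: tips at (190,425) and (360,450), wing at (270,430). I'm closing.

{"method": "step_arm", "body": {
  "increments": [
    {"grip": 0,"delta_pos": [0,0,0],"twist": 0},
    {"grip": 0,"delta_pos": [0,0,0],"twist": 0},
    {"grip": 0,"delta_pos": [0,0,0],"twist": 0},
    {"grip": 0,"delta_pos": [0,0,0],"twist": 0},
    {"grip": 0,"delta_pos": [0,0,0],"twist": 0},
    {"grip": 0,"delta_pos": [0,0,0],"twist": 0}
  ],
  "force": 30
}}

```text
clock: 5.32
position: [0.5127, 0.2651, 0.0916]
ee_rot: [0.003, 0.707, 0.004, -0.707]
contact_force: [-0.5, -0.1, 1.6]
width: 0.0128
```

```bash
python3 -c "
from h import *
st()"
```

```text
t 5.32 p [0.5127 0.2651 0.0916] yawy -89.43 down [ 0.001  0.    -1.   ] F [-0.45 -0.06  1.57] M [0.02 0.01 0.04] w 0.0128 q6 1.92
```

Gripped: 12.8 mm on the 14 mm wing, with almost no side force. I'm turning it anticlockwise.

{"method": "step_arm", "body": {
  "increments": [
    {"grip": 0,"delta_pos": [0,0,0],"twist": 5},
    {"grip": 0,"delta_pos": [0,0,0],"twist": 5},
    {"grip": 0,"delta_pos": [0,0,0],"twist": 5},
    {"grip": 0,"delta_pos": [0,0,0],"twist": 5},
    {"grip": 0,"delta_pos": [0,0,0],"twist": 5},
    {"grip": 0,"delta_pos": [0,0,0],"twist": 5},
    {"grip": 0,"delta_pos": [0,0,0],"twist": 5},
    {"grip": 0,"delta_pos": [0,0,0],"twist": 5}
  ],
  "force": 50
}}

```text
clock: 5.98
position: [0.5123, 0.2649, 0.0917]
ee_rot: [-0.247, -0.663, -0.247, 0.663]
contact_force: [-0.7, -0.2, 2.6]
width: 0.012
```

{"method": "step_arm", "body": {
  "increments": [
    {"grip": 0,"delta_pos": [0,0,0],"twist": 5},
    {"grip": 0,"delta_pos": [0,0,0],"twist": 5},
    {"grip": 0,"delta_pos": [0,0,0],"twist": 5},
    {"grip": 0,"delta_pos": [0,0,0],"twist": 5},
    {"grip": 0,"delta_pos": [0,0,0],"twist": 5},
    {"grip": 0,"delta_pos": [0,0,0],"twist": 5},
    {"grip": 0,"delta_pos": [0,0,0],"twist": 5},
    {"grip": 0,"delta_pos": [0,0,0],"twist": 5},
    {"grip": 0,"delta_pos": [0,0,0],"twist": 0}
  ]
}}

```text
clock: 6.73
position: [0.5126, 0.265, 0.0916]
ee_rot: [0.458, 0.539, 0.457, -0.539]
contact_force: [-1.3, -0.5, 2.6]
width: 0.0124
```

```bash
python3 -c "
from h import *
st()"
```

```text
t 6.73 p [0.5126 0.265  0.0916] yawy -9.35 down [ 0.001 -0.    -1.   ] F [-1.34 -0.47  2.62] M [-0.12 -0.01  0.02] w 0.0124 q6 0.52
```

Turned 80°. A slow lift to start with, checking the force.

{"method": "step_arm", "body": {
  "increments": [
    {"grip": 0,"delta_pos": [0,0,0.003],"twist": 0},
    {"grip": 0,"delta_pos": [0,0,0.003],"twist": 0},
    {"grip": 0,"delta_pos": [0,0,0.003],"twist": 0},
    {"grip": 0,"delta_pos": [0,0,0],"twist": 0}
  ]
}}

```text
clock: 7.07
position: [0.5129, 0.2652, 0.101]
ee_rot: [0.457, 0.54, 0.457, -0.539]
contact_force: [0.1, 0.0, -0.1]
width: 0.0119
```

```bash
python3 -c "
from h import *
st()"
```

```text
t 7.07 p [0.5129 0.2652 0.101 ] yawy -9.48 down [ 0.001  0.    -1.   ] F [ 0.11  0.01 -0.1 ] M [0.04 0.01 0.01] w 0.0119 q6 0.52
```

{"method": "step_arm", "body": {
  "increments": [
    {"grip": 0,"delta_pos": [0,0,0.008],"twist": 0},
    {"grip": 0,"delta_pos": [0,0,0.01],"twist": 0},
    {"grip": 0,"delta_pos": [0,0,0.015],"twist": 0},
    {"grip": 0,"delta_pos": [0,0,0.015],"twist": 0},
    {"grip": 0,"delta_pos": [0,0,0.01],"twist": 0},
    {"grip": 0,"delta_pos": [0,0,0],"twist": 0}
  ]
}}

```text
clock: 7.57
position: [0.5144, 0.2658, 0.1616]
ee_rot: [0.458, 0.541, 0.456, -0.537]
contact_force: [0.2, 0.6, -0.7]
width: 0.0127
```

```bash
python3 -c "
from h import *
s=st();o=snap('g');d=o['scene'];im=cv2.imread('pics/g_scene.png')
u0,v0=270,110;cr=cv2.convertScaleAbs(cv2.resize(im[v0:v0+120,u0:u0+120],None,fx=5,fy=5,interpolation=cv2.INTER_CUBIC),alpha=1.6,beta=25)
for z in (.14,.148,.162,.196):
    u,v=proj(d,(.5128,.2651,z)); cv2.circle(cr,(int((u-u0+.5)*5),int((v-v0+.5)*5)),3,(0,0,255),-1)
cv2.imwrite('pics/g.png',cr)"
```

```text
t 7.57 p [0.5144 0.2658 0.1616] yawy -9.44 down [ 0.006  0.002 -1.   ] F [ 0.19  0.56 -0.67] M [ 0.02  0.01 -0.  ] w 0.0127 q6 0.52
```

View pics/g.png

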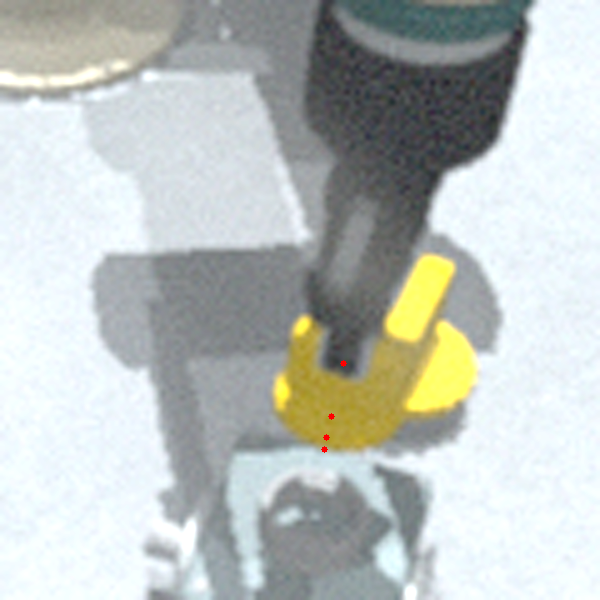

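The cap is out of the open neck and hangs level in the jaws, with its origin at about z = 0.156. I'm moving to the tray centre (0.543, −0.020).

{"method": "step_arm", "body": {
  "increments": [
    {"grip": 0,"delta_pos": [0.0014,-0.015,0],"twist": 0},
    {"grip": 0,"delta_pos": [0.0029,-0.03,0],"twist": 0},
    {"grip": 0,"delta_pos": [0.0029,-0.03,0],"twist": 0},
    {"grip": 0,"delta_pos": [0.0029,-0.03,0],"twist": 0},
    {"grip": 0,"delta_pos": [0.0029,-0.03,0],"twist": 0},
    {"grip": 0,"delta_pos": [0.0029,-0.03,0],"twist": 0},
    {"grip": 0,"delta_pos": [0.0029,-0.03,0],"twist": 0},
    {"grip": 0,"delta_pos": [0.0029,-0.03,0],"twist": 0},
    {"grip": 0,"delta_pos": [0.0029,-0.03,0],"twist": 0},
    {"grip": 0,"delta_pos": [0.0029,-0.03,0],"twist": 0}
  ]
}}

```text
clock: 8.5
position: [0.5391, -0.0213, 0.1572]
ee_rot: [-0.457, -0.539, -0.458, 0.54]
contact_force: [-0.2, -1.0, 0.4]
width: 0.0124
```

{"method": "step_arm", "body": {
  "increments": [
    {"grip": 0,"delta_pos": [0,0,-0.02],"twist": 0},
    {"grip": 0,"delta_pos": [0,0,-0.03],"twist": 0},
    {"grip": 0,"delta_pos": [0,0,-0.03],"twist": 0},
    {"grip": 0,"delta_pos": [0,0,-0.03],"twist": 0},
    {"grip": 0,"delta_pos": [0,0,-0.02],"twist": 0},
    {"grip": 0,"delta_pos": [0,0,-0.008],"twist": 0},
    {"grip": 0,"delta_pos": [0,0,0],"twist": 0},
    {"grip": 0,"delta_pos": [0,0,0],"twist": 0}
  ]
}}

```text
clock: 9.17
position: [0.5401, -0.0199, 0.0203]
ee_rot: [-0.457, -0.539, -0.457, 0.54]
contact_force: [0.5, 0.6, -0.5]
width: 0.0125
```

```bash
python3 -c "
from h import *
st()"
```

```text
t 9.17 p [ 0.5401 -0.0199  0.0203] yawy -9.43 down [-0.  0. -1.] F [ 0.49  0.63 -0.52] M [-0.04 -0.   -0.03] w 0.0125 q6 -0.0
```

{"method": "step_arm", "body": {
  "increments": [
    {"grip": 0,"delta_pos": [0,0,-0.003],"twist": 0},
    {"grip": 0,"delta_pos": [0,0,-0.003],"twist": 0},
    {"grip": 0,"delta_pos": [0,0,-0.002],"twist": 0},
    {"grip": 0,"delta_pos": [0,0,0],"twist": 0},
    {"grip": 0,"delta_pos": [0,0,0],"twist": 0}
  ]
}}

```text
clock: 9.58
position: [0.5402, -0.0199, 0.0127]
ee_rot: [0.457, 0.54, 0.457, -0.539]
contact_force: [0.3, 0.6, -1.3]
width: 0.0117
```

{"method": "step_arm", "body": {
  "increments": [
    {"grip": 0,"delta_pos": [0,0,-0.001],"twist": 0},
    {"grip": 0,"delta_pos": [0,0,-0.001],"twist": 0},
    {"grip": 0,"delta_pos": [0,0,0],"twist": 0},
    {"grip": 0,"delta_pos": [0,0,0],"twist": 0}
  ]
}}

```text
clock: 9.92
position: [0.5399, -0.02, 0.0103]
ee_rot: [-0.457, -0.539, -0.457, 0.539]
contact_force: [0.6, -0.2, -1.0]
width: 0.012
```

{"method": "step_arm", "body": {
  "increments": [
    {"grip": 0,"delta_pos": [0,0,-0.001],"twist": 0},
    {"grip": 0,"delta_pos": [0,0,0],"twist": 0},
    {"grip": 0,"delta_pos": [0,0,0],"twist": 0}
  ]
}}

```text
clock: 10.17
position: [0.5402, -0.02, 0.0096]
ee_rot: [0.457, 0.54, 0.457, -0.539]
contact_force: [0.0, 0.2, 2.7]
width: 0.0123
```

{"method": "step_arm", "body": {
  "increments": [
    {"grip": 0,"delta_pos": [0,0,-0.001],"twist": 0},
    {"grip": 0,"delta_pos": [0,0,0],"twist": 0},
    {"grip": 0,"delta_pos": [0,0,0],"twist": 0}
  ]
}}

```text
clock: 10.42
position: [0.5403, -0.0199, 0.0096]
ee_rot: [0.458, 0.54, 0.457, -0.539]
contact_force: [-2.3, 1.6, 9.6]
width: 0.0124
```

Contact came at TCP z = 0.0096, as predicted (9.6 N). I'm easing off 0.7 mm and releasing.

{"method": "step_arm", "body": {
  "increments": [
    {"grip": 0,"delta_pos": [0,0,0.0007],"twist": 0},
    {"grip": 0,"delta_pos": [0,0,0],"twist": 0},
    {"grip": 0.25,"delta_pos": [0,0,0],"twist": 0},
    {"grip": 0.4,"delta_pos": [0,0,0],"twist": 0},
    {"grip": 0.6,"delta_pos": [0,0,0],"twist": 0},
    {"grip": 0.6,"delta_pos": [0,0,0],"twist": 0},
    {"grip": 0.6,"delta_pos": [0,0,0],"twist": 0},
    {"grip": 0.6,"delta_pos": [0,0,0],"twist": 0}
  ]
}}

```text
clock: 11.08
position: [0.5399, -0.02, 0.0088]
ee_rot: [-0.457, -0.539, -0.457, 0.539]
contact_force: [-0.5, -0.3, -0.7]
width: 0.0512
```

{"method": "step_arm", "body": {
  "increments": [
    {"grip": 0.6,"delta_pos": [0,0,0.01],"twist": 0},
    {"grip": 0.6,"delta_pos": [0,0,0.02],"twist": 0},
    {"grip": 0.6,"delta_pos": [0,0,0.03],"twist": 0},
    {"grip": 0.6,"delta_pos": [0,0,0.03],"twist": 0},
    {"grip": 0.6,"delta_pos": [0,0,0.03],"twist": 0},
    {"grip": 0.6,"delta_pos": [0,0,0.03],"twist": 0},
    {"grip": 0.6,"delta_pos": [0,0,0.02],"twist": 0},
    {"grip": 0.6,"delta_pos": [0,0,0],"twist": 0},
    {"grip": 0.6,"delta_pos": [0,0,0],"twist": 0}
  ]
}}

```text
clock: 11.83
position: [0.5408, -0.0201, 0.1809]
ee_rot: [0.458, 0.54, 0.456, -0.539]
contact_force: [0.1, -0.3, -0.3]
width: 0.0514
```

```bash
python3 -c "
from h import *
st();snap('z')
im=[cv2.resize(cv2.imread(f'pics/z_{c}.png'),(400,300)) for c in ('top','scene')]
d=dict(np.load('z_scene.npz'));u,v=map(int,proj(d,(.54,-.02,.02)));cr=cv2.resize(cv2.imread('pics/z_scene.png')[v-45:v+45,u-60:u+60],(400,300))
cv2.imwrite('pics/z.png',np.vstack([np.hstack(im),np.hstack([cr,cr*0])]))
from fit import fit
print(fit([d],(.54,-.02,np.radians([60,80,100])),.004))"
```

```text
t 11.83 p [ 0.5408 -0.0201  0.1809] yawy -9.43 down [ 0.004 -0.001 -1.   ] F [ 0.13 -0.29 -0.35] M [-0.02  0.02 -0.  ] w 0.0514 q6 -0.0
(array([ 0.53973751, -0.02029898,  1.10543631]), np.float64(56.325490196078434), [np.float64(322.0)])
```

View pics/z.png

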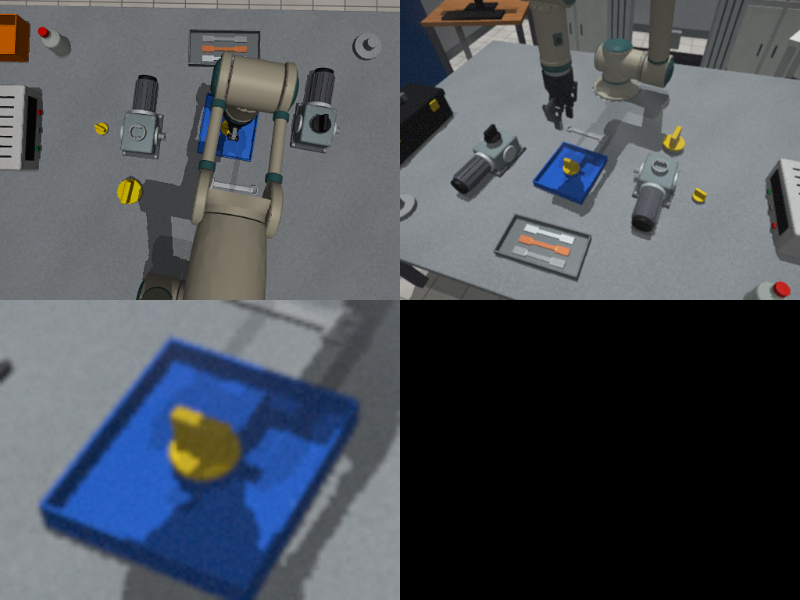

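The cap stands upright near the middle of the tray, with its wing up and the flange level. The silhouette fit puts it at (0.540, −0.020). The gripper is clear, the yellow cap's unit has an open neck, and the black cap is still in place. I'm handing in.

```bash
python3 -c "
from rig import manip
print(manip.sign_off())"
```

```text
the job is handed in; nothing more can be done
None
```

The middle-sized yellow cap is out of its gear unit and standing stem down in the middle of the blue tray. I turned it 80° anticlockwise, lifted it out, and lowered it until it touched the tray floor (9.6 N) before releasing. The job was handed in at about 12 s.

**Last checks:** The final pictures show the cap upright near the tray centre, at about (0.540, −0.020), with the gripper about 0.17 m above its release height. The neck it came from is empty, and the black cap and the look-alikes are where they were. The largest force I saw was 9.6 N, though it was only read at the end of each move.

**What disagreed:**
- **Missed first grasp:** The jaws shut on nothing, above the wing. The pictures showed the finger ends about 30 mm higher than the reported TCP, so I lowered by sight and force, and the second grasp held.
- **Grip width:** It read about 12–13 mm on the 14 mm wing.
- **Camera fits:** The two cameras differed by 2–3 mm in y on the cap's starting position. The final silhouette fit was only rough because of shadows.

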